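# Microphone lid held at the gauge for a tweeter test

## Robot

A 6-joint arm with a two-finger parallel gripper is mounted at the origin on the work surface. World frame = base frame: x ahead of the robot, y to its left, z up, the work surface at z = 0. Lengths are in m, angles in rad, forces in N, time in s.
With the tool pointing down it reaches from about 0.375 to 0.975 m from the base axis. Payload 3.8 kg.
Tool frame: the origin (TCP) lies on the centre line of the jaws, within the pads' length; the fingertips stand 17 mm ahead of it and the grasp point (between the pads) lies 2 mm behind it (bot.tip_extent is the distance from the TCP to the fingertips, in m); z points along the fingers, y is the line along which they close (so a half turn about z gives the same grasp; the last joint's range is limited). The gripper opens to 85 mm and grips with 20 to 120 N. Pads are 22 mm wide; open, the fingers measure 114 mm over their backs; the gripper's body (76 mm by 85 mm) begins 54 mm behind the grasp point. The pads swing forward as they close: fully open they stand 13 mm farther back than shut.
Start: joints at [1.245, 0.264, 1.604, -0, 1.274, -0.037], TCP at [0.192, 0.647, 0.248] pointing down, gripper open.
Joint ranges: [-2.63, 2.63], [-0.94, 2.18], [0.31, 2.57], [-1.31, 4.45], [0, 2.66], [-2.55, 2.55]. Speed limits (rad/s): [2.57, 2.57, 3.14, 3.14, 3.14, 3.14].

## Interface

Orientations are given as a rotation vector (axis times angle).
In Python, from workcell import readout, read_camera, finish_job, bot gives the robot as it stands.
- The arm moves only by the tool jog_arm, never from a script. Its argument "deltas" is one flat list of numbers, 7 for each row, row after row: the shift along the tool's x, y, z in m, then the turn, a rotation vector about the tool's x, y, z in degrees, then the gripper command: -1 is shut, 1 is fully open, values between are in proportion. A call has 1 to 8 rows; each row is the pose to reach, as a shift and turn from the pose commanded when the call began, along the tool's axes at that moment; what a row does not reach only later rows make up. A row lasts 1/10 s, in which the tool goes at most 50 mm and 8.59 degrees, less where a joint would pass 70% of its speed; a pose out of reach is approached as far as the arm can. A call with a gripper value outside its range is refused whole. The fingers move at their own pace and stop on an object; "squeeze" is the grip in N (left out, the last holds). Time passes only in rows, so rows that repeat a pose let the fingers close. It gives the time, the measured TCP pose, the force, the opening and the grip force at its end, in the units of the state.
- readout.read_state(): the state, without advancing time (a new reading comes with each control period).
- read_camera(name): name is "scene" or "top" or "wrist"; returns a dict with "color" (420x560x3 uint8, blue, green, red), "fx", "fy", "cx", "cy" (pixels), "origin" and "attitude" of the camera in the world. Camera axes: x right, y down, z forward; pixel columns grow to the right and rows downward; lengths in m; the calibration is good to about 2 mm. A picture is of the moment at which its call begins. There is no depth.
- finish_job(): hands the job in; it is judged then, once.
The state is a dict: "time": time; "q": joint angles; "joint_vel": joint speeds; "joint_torque": joint torques, N m; "tool_pos": TCP position; "tcp_rot": TCP orientation; "wrist_force": force on the tool from outside, world axes, zero at the start; "torque": the same for the moment, N m; "width": opening from 0.0 (shut) to 1.0 (fully open); "grip_force": force on a finger pad.
Only numpy, scipy, OpenCV 4.12 (cv2) and the standard library are available. Lean on these libraries where they do the work, as an engineer would, in place of code of your own. Each camera call takes 0.05 s, during which the arm holds its last target. There are 200 camera calls.

## Task

Slide the black tweeter across the bench, without lifting it, until it sits wholly inside the orange ring in front of the grey test box, with the lid still shut. Then raise the box's green sprung lid, which has a bar handle on top, until it lines up with the yellow gauge arms, and finish while still holding it there, so that the microphone under the lid stays aimed at the tweeter. Leave the bottle, the tape roll and the orange tray where they are.

Things in the scene. Friction and masses are not known exactly. Their poses are not given: they have to be found in the camera images.
- tweeter: loudspeaker tweeter lying face up, loose, about 0.35 kg: black round flange 104 mm diameter, 6 mm thick, at 20 to 26 mm height, on a dark steel magnet 68 mm diameter, 20 mm high; silver dome on top (33 mm overall height). Origin: centre of the underside, z up. It may stand to the left or the right of the ring
- ring_centre (a point): centre, on the bench surface, of the flat painted orange ring (inner radius 64 mm, outer 70 mm, no thickness to bump into) 190 mm in front of the test box's centre. Its axes are those of the test box
- test_box: grey open-topped box fixed to the bench, 160 mm deep (x) x 200 mm wide (y) x 75 mm high. Origin: centre of its underside; its front (-x side) looks towards the robot and the ring, yaw up to about 0.25 rad either way
- lid (a joint): green lid, 164 x 200 (y) x 8 mm, 0.3 kg, red line on each side edge, hinged on the box's rear (+x) top edge; 0 = shut (lying on the box), grows to 1.4 rad as its front edge rises. A spring (0.2 Nm at shut plus 0.4 Nm per rad) and its weight pull it shut when let go: about 3 N at the handle when shut, 5 N at 0.7 rad
- lid_bar (a point): middle of the lid's handle: round black bar, 12 mm diameter, 116 mm long, parallel to the hinge (y), on thin posts 50 mm either side of the middle, 40 mm above the lid's top: pinch it from above, one finger before and one behind; it can turn between them as the lid swings. It lies 140 mm in front of the hinge (-x) and 48 mm above it in the lid's frame, whose axes it shares
- lid_hinge (a point): middle of the lid's hinge axis: on the box's rear top edge, 80 mm behind the box's centre and 75 mm above the bench; the axis runs along box y
- gauge (a joint): angle of the yellow gauge: two thin arms, 185 mm long, 10 mm high, 116 mm either side of the lid's middle, on the lid's own hinge axis. Same zero and direction as the lid: it lines up when both values agree. Between 0.45 and 0.9 rad, and stays there; things pass through the arms, only their 26 mm hubs on the axis are solid
- gauge_tip (a point): free end of the left (box +y) gauge arm, 185 mm from the hinge axis. Axes: those of the gauge (x along the arm towards the hinge, y along the hinge)
- bottle: white plastic bottle, 48 mm diameter, 120 mm high, loose; stands on the other side of the ring from the tweeter. Origin: centre of the underside
- tape: cardboard-coloured tape roll lying flat, 80 mm diameter, 25 mm high, loose, left of the box. Origin: centre of the underside
- parts_tray: open orange tray, 140 x 100 x 50 mm, loose, right of the box. Origin: centre of the underside
There are look-alikes about, which are no part of the job. Of the things that look like the tape, the middle-sized one is meant.

How it is judged:
On the way, in this order (a step that is already met when the one before it is completed fails the run):
1. the tweeter stands at rest inside the orange ring, the lid still shut (horizontal distance between tweeter and ring_centre below 0.015 m and angle between tweeter's own z axis and vertical below 0.12 rad and height (world z) of tweeter below 0.008 m and linear speed of tweeter below 0.02 m/s and value of joint lid below 0.1 rad), for 0.2 s.
2. the fingers hold the lid in line with the yellow gauge (angle between the x axis of lid_bar and the x axis of gauge_tip, either way round below 0.09 rad and velocity of joint lid between -0.05 and 0.05 rad/s and contact force between the fingers and lid above 1 N), for 0.2 s.
At the end, for the whole second after the job is handed in: The tweeter lies flat and at rest inside the ring (centre within 15 mm of the ring's centre); the fingers hold the lid (over 1 N) still and within 0.09 rad of the yellow gauge's angle, with no other object touching the lid; bottle, tape and tray are within 30 mm of where they started (all of step 2 and horizontal distance between tweeter and ring_centre below 0.015 m and angle between tweeter's own z axis and vertical below 0.12 rad and height (world z) of tweeter below 0.008 m and linear speed of tweeter below 0.02 m/s and contact force between lid and tweeter below 0.3 N and contact force between lid and bottle below 0.3 N and contact force between lid and tape below 0.3 N and contact force between lid and parts_tray below 0.3 N and distance of each of bottle, tape, parts_tray from where it was at the start of the episode below 0.03 m); the arm keeps its last pose, push and grip.
It fails at once if the tweeter is lifted off the bench (over 12 mm) or tipped (height (world z) of tweeter above 0.012 m or angle between tweeter's own z axis and vertical above 0.35 rad).
It fails at once if the bottle, tape or tray is moved more than 30 mm (distance of any of bottle, tape, parts_tray from where it was at the start of the episode above 0.03 m).
It also fails if it takes over 51 s, if anything falls off the work surface, if the arm or the gripper's body presses on something with over 40 N, if the wrist force passes 120 N, or if a joint passes its speed limit or range.

## Working session

There is one attempt and no reset: what is moved stays moved. The work goes in short steps, Python scripts to look and compute and a tool call to move; the robot and the scene stay as the last step left them, time stands still between calls to the robot, and variables do not carry over. Pictures are saved under pics/ and viewed, at most 10 in all, crops included, and the job is handed in when it is done.

Besides the shell and the picture viewer there is one more tool, called after "Call:" by a JSON object that holds its "name" and its "arguments", one argument or row to a line. jog_arm: Moves the arm, as the interface text tells. Its arguments: {"type":"object","properties":{"deltas":{"type":"array"},"squeeze":{"type":"number"}},"required":["deltas"]}

```bash
mkdir -p pics; cat > h.py <<'E'
import numpy as np,cv2
from scipy.spatial.transform import Rotation as R
from workcell import readout, read_camera, finish_job, bot
def att(c):
    a=np.array(c["attitude"],float)
    return a if a.shape==(3,3) else (R.from_rotvec(a).as_matrix() if a.size==3 else R.from_quat(a).as_matrix())
def ray(c,u,v):
    d=att(c)@np.array([(u-c["cx"])/c["fx"],(v-c["cy"])/c["fy"],1.]);return np.array(c["origin"]),d
def onz(c,u,v,z):
    o,d=ray(c,u,v);return o+d*(z-o[2])/d[2]
def proj(c,p):
    q=att(c).T@(np.array(p)-c["origin"]);return q[0]/q[2]*c["fx"]+c["cx"],q[1]/q[2]*c["fy"]+c["cy"]
E
python3 - <<'E'
from h import *
for n in("top","scene"):
    c=read_camera(n);cv2.imwrite(f"pics/{n}0.png",c["color"]);print(n,c["origin"],c["attitude"],c["fx"],c["cx"],c["cy"])
    import pickle;pickle.dump(c,open(n+"0.pkl","wb"))
print(readout.read_state())
E
```

```text
top [0.45989218 0.07519306 1.08749486] [-2.12350171  2.14444838 -0.20882189] 476.6152040752505 286.5217398253006 215.72064582760152
scene [ 1.05677442 -0.10998519  0.82384075] [-2.22842814 -1.41723326  0.42918165] 436.4844002323365 271.8857910439127 216.084565453504
{'time': 0.1, 'q': array([ 1.24508047e+00,  2.64704173e-01,  1.60525519e+00, -3.38642058e-05,
        1.27372395e+00, -3.68675150e-02]), 'joint_vel': array([ 0.00093206, -0.00199281, -0.00174119, -0.00123283,  0.00083841,
       -0.00068697]), 'joint_torque': array([-3.06985021e-05, -5.16707611e+01, -3.68591022e+01, -9.59605813e-05,
        6.31391391e-03,  3.49638219e-05]), 'tool_pos': array([0.19205824, 0.64643068, 0.24705915]), 'tcp_rot': array([-0.45208088, -3.10854444,  0.00323901]), 'wrist_force': array([ 0.03413681,  0.05927243, -0.10282974]), 'torque': array([-0.01749326, -0.01030156,  0.04092045]), 'grip_force': 0.0, 'width': 0.9997896937691956}
```

View pics/top0.png

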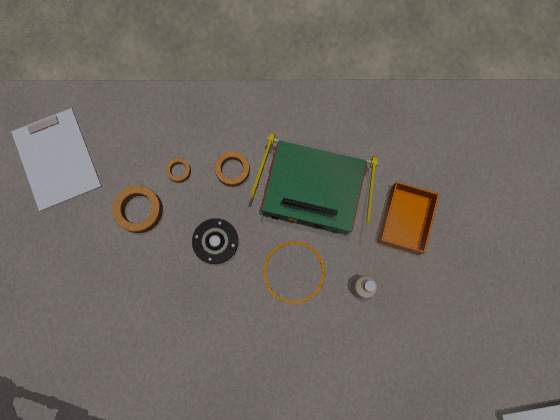

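View pics/scene0.png

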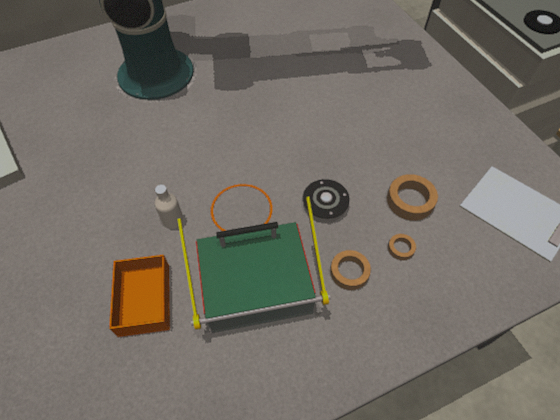

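The top view shows the tweeter at (215,241), left of the ring at (294,272). The bottle is at (366,288), the tray at (410,218), the green lid at (315,187) with its bar at (309,208), and the gauge arms at (262,165) and (373,190). There are three tape-like rolls: large (137,209), small (178,170) and middle-sized (232,168). The middle one next to the box is the tape meant; I only need to avoid it, never grasp it.

```bash
cat > m.py <<'E'
from h import *
import pickle
T=pickle.load(open("top0.pkl","rb"));S=pickle.load(open("scene0.pkl","rb"))
def hsv(c): return cv2.cvtColor(c["color"],cv2.COLOR_BGR2HSV)
def comps(m,mn=30):
    n,l,s,ce=cv2.connectedComponentsWithStats(m.astype(np.uint8));return [(np.argwhere(l==i)[:,::-1],s[i]) for i in range(1,n) if s[i,4]>=mn]
def inr(c,lo,hi): return cv2.inRange(hsv(c),lo,hi)
def circ(P):
    A=np.c_[2*P,np.ones(len(P))];x=np.linalg.lstsq(A,(P**2).sum(1),rcond=None)[0];return x[:2],np.sqrt(x[2]+x[0]**2+x[1]**2)
def tw(c,box):
    x0,x1,y0,y1=box;g=cv2.cvtColor(c["color"],cv2.COLOR_BGR2GRAY)[y0:y1,x0:x1]
    k,_=cv2.findContours((g<55).astype(np.uint8),cv2.RETR_EXTERNAL,cv2.CHAIN_APPROX_NONE);k=max(k,key=cv2.contourArea)
    P=np.array([onz(c,u+x0,v+y0,.026)[:2] for u,v in cv2.convexHull(k)[:,0]]);(r)=cv2.minEnclosingCircle(P.astype(np.float32));return r,circ(P)
E
python3 - <<'E'
from m import *
for n,c in(("T",T),("S",S)):
    print(n)
    for p,s in comps(inr(c,(5,150,60),(20,255,255)),60):
        W=np.array([onz(c,u,v,0)[:2] for u,v in p]); print(' orange',s,W.mean(0).round(3),'circ',circ(W))
    for p,s in comps(inr(c,(22,120,80),(35,255,255)),20):
        q=p.astype(float);d=np.linalg.svd(q-q.mean(0),full_matrices=False)[2][0];t=(q-q.mean(0))@d
        print(' yellow',s,p[t.argmin()],p[t.argmax()])
    for p,s in comps(inr(c,(55,80,20),(90,255,255)),400):
        print(' green',s,cv2.boxPoints(cv2.minAreaRect(p.astype(np.float32))).round(1).tolist(), cv2.approxPolyDP(cv2.convexHull(p.astype(np.int32)),5,True)[:,0].tolist())
print(tw(T,(185,245,212,270)));print(tw(S,(298,355,175,222)))
print(onz(T,369,287,.115),onz(T,410,218,.0),onz(T,232,168,.025),onz(S,161,191,.12))
E
```

```text
T
 orange [215 152  34  33 475] [0.773 0.186] circ (array([0.77312892, 0.18551806]), np.float64(0.03402449215956521))
 orange [166 159  24  23 216] [0.769 0.313] circ (array([0.76984138, 0.31245441]), np.float64(0.023655408964938535))
 orange [ 381  181   58   72 2647] [ 0.654 -0.226] circ (array([ 0.65406669, -0.22794658]), np.float64(0.05189764399197899))
 orange [113 186  47  46 911] [0.678 0.406] circ (array([0.67842294, 0.40583785]), np.float64(0.04555968033696111))
 orange [263 241  62  62 454] [0.529 0.043] circ (array([0.52871767, 0.04316556]), np.float64(0.06707849531599239))
 yellow [251 133  24  65 216] [272 133] [253 197]
 yellow [367 157  10  67 208] [375 157] [367 223]
 green [ 262  141  104   90 6226] [[260.79998779296875, 211.10000610351562], [277.29998779296875, 139.89999389648438], [367.1000061035156, 160.6999969482422], [350.6000061035156, 231.89999389648438]] [[365, 161], [351, 230], [262, 210], [279, 141]]
S
 orange [211 184  61  47 265] [0.513 0.046] circ (array([0.52963467, 0.04378408]), np.float64(0.06715510374728181))
 orange [ 110  255   60   82 4320] [ 0.635 -0.221] circ (array([ 0.63234924, -0.22045081]), np.float64(0.05746295207749835))
 yellow [306 196  23 109 408] [307 196] [323 304]
 yellow [177 218  24 111 428] [178 218] [198 328]
 green [ 198  223  117   95 7886] [[192.5, 240.10000610351562], [301.20001220703125, 221.10000610351562], [314.79998779296875, 298.5], [206.10000610351562, 317.6000061035156]] [[314, 297], [206, 317], [198, 240], [295, 223]]
(((0.5969775915145874, 0.21881607174873352), 0.05225607007741928), (array([0.5971776, 0.2192466]), np.float64(0.05120666835547917)))
(((0.6015060544013977, 0.2189343422651291), 0.05233599245548248), (array([0.60166886, 0.2187358 ]), np.float64(0.0513934166662587)))
[ 0.4887259  -0.10593468  0.115     ] [ 0.64987188 -0.22965935  0.        ] [0.76599093 0.18233585 0.025     ] [ 0.4993779  -0.10679329  0.12      ]
```

```bash
python3 - <<'E'
from m import *
L=np.array([onz(T,u,v,.083)[:2] for u,v in [(365,161),(351,230),(262,210),(279,141)]])
print(L.round(3).tolist(),'c',L.mean(0))
RR=np.array([.529,.0435])
f=L[0]-L[1];g=L[3]-L[2];h1=L[3]-L[0];h2=L[2]-L[1]
ys=[np.arctan2(f[1],f[0]),np.arctan2(g[1],g[0]),np.arctan2(-h1[0],h1[1]),np.arctan2(-h2[0],h2[1])];print('yaws',ys)
d=L.mean(0)-RR;print('dir from ring->lid c',np.arctan2(d[1],d[0]),np.hypot(*d))
def tri(a,b):
    o1,d1=ray(T,*a);o2,d2=ray(S,*b);d1=d1/np.linalg.norm(d1);d2=d2/np.linalg.norm(d2)
    s=np.linalg.lstsq(np.c_[d1,-d2],o2-o1,rcond=None)[0];p,q=o1+s[0]*d1,o2+s[1]*d2;return (p+q)/2,np.linalg.norm(p-q)
for a,b in[((252,197),(307,196)),((367,223),(179,218)),((271,137),(325,300)),((374.5,161),(196.5,323))]: print(tri(a,b))
for yaw in(np.mean(ys),np.mean(ys)-.02,np.mean(ys)+.02):
  e=np.array([np.cos(yaw),np.sin(yaw)]);n=np.array([-e[1],e[0]]);B=RR+.19*e;H=np.r_[B+.08*e,.075]
  for sd,(a,b) in((1,((252,197),(307,196))),(-1,((367,223),(179,218)))):
    # scene ray with plane
    N=np.r_[n,0];P0=H+sd*.116*N;o,d=ray(S,*b);X=o+d*((P0-o)@N)/(d@N);v=X-H;al=-v[:2]@e
    print(yaw,sd,'scene plane ang',np.arctan2(v[2],al),np.hypot(v[2],al))
    # top ray: intersection with cylinder r=.185: use forward extent
    for t in np.arange(.45,.91,.05): 
        p=P0+np.r_[-e*.185*np.cos(t),.185*np.sin(t)];print(round(t,2),np.round(proj(T,p),0),np.round(proj(S,p),0),end=' ') if sd==1 and yaw==np.mean(ys) else 0
    print()
E
```

```text
[[0.763, -0.115], [0.61, -0.078], [0.656, 0.111], [0.81, 0.074]] c [ 0.70982805 -0.00203154]
yaws [np.float64(-0.23268885725143804), np.float64(-0.2393982370806843), np.float64(-0.24497013189732966), np.float64(-0.23318702430807425)]
dir from ring->lid c -0.24666704965541844 0.18647225845346826
(array([0.66514562, 0.12926233, 0.17127144]), np.float64(0.003186509338934146))
(array([ 0.6107783 , -0.09608183,  0.17189538]), np.float64(0.0011248764241568703))
(array([0.82410211, 0.09154967, 0.07046073]), np.float64(0.0003556726292217212))
(array([ 0.76608875, -0.13606132,  0.07373407]), np.float64(0.0028581095751862864))
-0.23756106263438156 1 scene plane ang 0.5778924089448106 0.18470218745839082
0.45 [250. 203.] [305. 197.] 0.5 [251. 200.] [306. 196.] 0.55 [251. 197.] [306. 196.] 0.6 [251. 193.] [307. 196.] 0.65 [252. 190.] [308. 196.] 0.7 [252. 186.] [309. 196.] 0.75 [253. 182.] [310. 197.] 0.8 [253. 178.] [312. 197.] 0.85 [254. 174.] [313. 199.] 0.9 [255. 169.] [314. 200.] 
-0.23756106263438156 -1 scene plane ang 0.5441482197711779 0.18507173452998787

-0.25756106263438155 1 scene plane ang 0.6432298175062636 0.18686172339008397

-0.25756106263438155 -1 scene plane ang 0.4544098835920216 0.18463010002046107

-0.21756106263438157 1 scene plane ang 0.5185991068032673 0.18320867789263018

-0.21756106263438157 -1 scene plane ang 0.6507133511483941 0.18712566884359946
```

The ring centre is at (0.529, 0.0435), the tweeter at (0.599, 0.219) and the box yaw is about -0.238. The gauge reads about 0.555 rad and the bar sits at (0.655, 0.013, 0.123). I'll push the tweeter with two half-open fingers set across the push line.

```bash
cat >> h.py <<'E'
def goto(p,yd,tilt=None):
    s=readout.read_state();r=R.from_rotvec(s["tcp_rot"]);M=r.as_matrix()
    z=np.array([0,0,-1.]) if tilt is None else np.array(tilt)/np.linalg.norm(tilt)
    y=np.r_[yd,0] if len(yd)==2 else np.array(yd,float);y=y/np.linalg.norm(y)
    if y@M[:,1]<0:y=-y
    W=np.c_[np.cross(y,z),y,z];dp=M.T@(np.array(p)-s["tool_pos"]);rv=(r.inv()*R.from_matrix(W)).as_rotvec(degrees=True)
    print("d",(dp*1000).round(1),"mm rv",rv.round(2),"q",s["q"].round(2));return dp
E
python3 - <<'E'
from h import *
print(bot.__dict__ if hasattr(bot,'__dict__') else dir(bot), R.from_rotvec(readout.read_state()["tcp_rot"]).as_matrix().round(3))
goto([.632,.303,.15],[.929,-.37]);goto([.632,.303,.023],[.929,-.37])
E
```

```text
{} [[-0.959  0.285 -0.001]
 [ 0.285  0.959 -0.002]
 [ 0.    -0.002 -1.   ]]
d [-519.5 -203.7   97.5] mm rv [ -0.1   -0.09 -84.83] q [ 1.25  0.26  1.61 -0.    1.27 -0.04]
d [-519.5 -203.4  224.5] mm rv [ -0.1   -0.09 -84.83] q [ 1.25  0.26  1.61 -0.    1.27 -0.04]
```

Call:
{"name": "jog_arm", "arguments": {
  "deltas": [-0.26, -0.1, 0.05, 0, 0, 48, 0.41, -0.26, -0.1, 0.05, 0, 0, 48, 0.41, -0.26, -0.1, 0.05, 0, 0, 48, 0.41, -0.26, -0.1, 0.05, 0, 0, 48, 0.41, -0.26, -0.1, 0.05, 0, 0, 48, 0.41, -0.26, -0.1, 0.05, 0, 0, 48, 0.41, -0.26, -0.1, 0.05, 0, 0, 48, 0.41, -0.26, -0.1, 0.05, 0, 0, 48, 0.41]
}}

```text
time: 0.9
tool_pos: [0.4132, 0.4763, 0.1975]
tcp_rot: [-1.679, -2.655, 0.002]
wrist_force: [-0.1, 0.6, -0.2]
width: 0.705
grip_force: 0.0
```

```bash
python3 - <<'E'
from h import *
goto([.632,.303,.11],[.929,-.37])
E
```

```text
d [-250.3  123.5   87.3] mm rv [-8.00e-02  4.00e-02  4.71e+01] q [0.82 0.22 1.76 0.   1.17 0.37]
```

Call:
{"name": "jog_arm", "arguments": {
  "deltas": [-0.25, 0.1235, 0.087, 0, 0, 47.1, 0.41, -0.25, 0.1235, 0.087, 0, 0, 47.1, 0.41, -0.25, 0.1235, 0.087, 0, 0, 47.1, 0.41, -0.25, 0.1235, 0.087, 0, 0, 47.1, 0.41, -0.25, 0.1235, 0.087, 0, 0, 47.1, 0.41, -0.25, 0.1235, 0.087, 0, 0, 47.1, 0.41, -0.25, 0.1235, 0.087, 0, 0, 47.1, 0.41, -0.25, 0.1235, 0.087, 0, 0, 47.1, 0.41]
}}

```text
time: 1.7
tool_pos: [0.6315, 0.305, 0.1106]
tcp_rot: [-2.598, -1.765, 0.002]
wrist_force: [-0.0, 1.0, 0.9]
width: 0.703
grip_force: 0.0
```

```bash
python3 - <<'E'
from h import *
goto([.632,.303,.024],[.929,-.37])
c=read_camera("top");cv2.imwrite("pics/t1.png",cv2.resize(c["color"][110:320,110:390],None,fx=2.5,fy=2.5,interpolation=cv2.INTER_CUBIC))
E
```

```text
d [-1.7  1.3 86.6] mm rv [-0.09  0.02  0.11] q [0.41 0.42 1.66 0.   1.06 0.79]
```

View pics/t1.png

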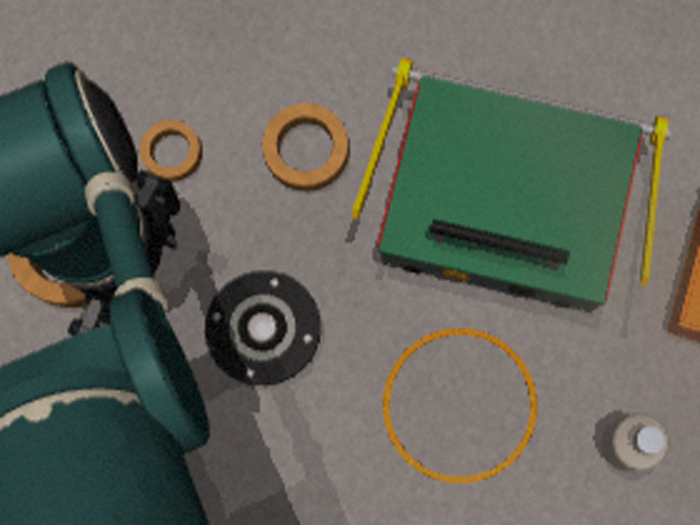

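The crop shows the tape at (306,146), with the larger roll at (45,285) and the smaller at (172,150) as the look-alikes. The gripper is behind the tweeter at (262,327) with a clear path to the ring at (460,405).

Call:
{"name": "jog_arm", "arguments": {
  "deltas": [0, 0.001, 0.045, 0, 0, 0, 0.41, 0, 0.001, 0.0866, 0, 0, 0, 0.41, 0, 0.001, 0.0866, 0, 0, 0, 0.41, -0.015, 0.001, 0.0866, 0, 0, 0, 0.41, -0.03, 0.001, 0.0866, 0, 0, 0, 0.41, -0.04, 0.001, 0.0866, 0, 0, 0, 0.41, -0.05, 0.001, 0.0866, 0, 0, 0, 0.41, -0.06, 0.001, 0.0866, 0, 0, 0, 0.41]
}}

```text
time: 2.55
tool_pos: [0.6126, 0.2485, 0.0274]
tcp_rot: [2.599, 1.763, 0.009]
wrist_force: [1.6, 3.9, 3.5]
width: 0.702
grip_force: 2.2
```

Call:
{"name": "jog_arm", "arguments": {
  "deltas": [-0.013, 0, 0, 0, 0, 0, 0.41, -0.026, 0, 0, 0, 0, 0, 0.41, -0.039, 0, 0, 0, 0, 0, 0.41, -0.052, 0, 0, 0, 0, 0, 0.41, -0.065, 0, 0, 0, 0, 0, 0.41, -0.075, 0, 0, 0, 0, 0, 0.41, -0.082, 0, 0, 0, 0, 0, 0.41, -0.086, 0, 0, 0, 0, 0, 0.41]
}}

```text
time: 3.35
tool_pos: [0.5784, 0.1676, 0.0244]
tcp_rot: [-2.599, -1.764, 0.001]
wrist_force: [1.3, 2.9, 2.9]
width: 0.707
grip_force: 2.7
```

```bash
python3 - <<'E'
from h import *
import pickle
s=readout.read_state();print(s["tool_pos"])
goto([.549,.0937,.024],[.929,-.37])
for n in("top","scene"):
    c=read_camera(n);pickle.dump(c,open(n+"1.pkl","wb"));cv2.imwrite(f"pics/{n}2.png",c["color"])
a=cv2.imread("pics/top2.png")[140:330,140:420];b=cv2.imread("pics/scene2.png")[140:330,150:430]
cv2.imwrite("pics/m2.png",cv2.resize(np.vstack([a,b]),None,fx=1.57,fy=1.57))
E
```

```text
[0.57838563 0.16755354 0.02436155]
d [-79.5  -0.    0.4] mm rv [-0.04  0.03  0.04] q [ 0.24  0.36  1.94 -0.    0.85  0.62]
```

View pics/m2.png

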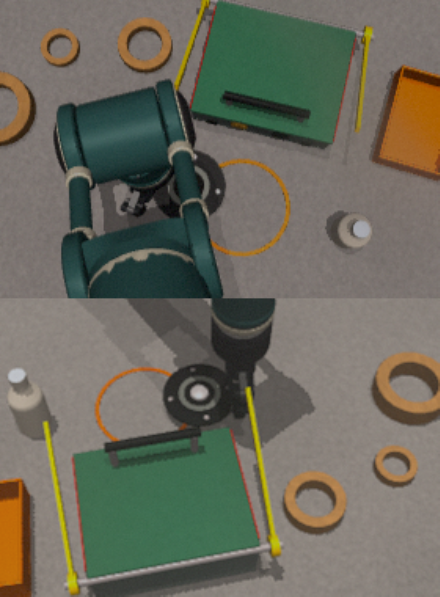

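The tweeter is being pushed flat towards the ring (dome at about (200,393) in the lower, scene half). Next I'll measure it from the dome, calibrated against the first picture.

```bash
cat >> m.py <<'E'
def dome(c,near,z=.030,r=9):
    u,v=map(int,np.round(near));g=cv2.cvtColor(c["color"],cv2.COLOR_BGR2GRAY)
    for _ in range(3):
        w=g[v-r:v+r+1,u-r:u+r+1];m=cv2.moments((w>170).astype(np.uint8));U,V=u-r+m["m10"]/m["m00"],v-r+m["m01"]/m["m00"];u,v=round(U),round(V)
    return np.array([U,V]),onz(c,U,V,z)[:2]
def tweeter(c,near):
    off=np.array([.599,.219])-dome(S,(326,198))[1]
    p,w=dome(c,near);return p,w+off
E
python3 - <<'E'
from m import *
c=pickle.load(open("scene1.pkl","rb"))
print(dome(S,(326,198)),dome(T,(215,241)))
p,w=tweeter(c,(150+200/1.57,140+(393-298)/1.57));d=np.array([.529,.0435])-w;x=np.array([.368,.929]);y=np.array([.93,-.368])
print(p,w,'ring along x,y tool',d@x,d@y)
E
```

```text
Traceback (most recent call last):
  File "m.py", line 17, in dome
    w=g[v-r:v+r+1,u-r:u+r+1];m=cv2.moments((w>170).astype(np.uint8));U,V=u-r+m["m10"]/m["m00"],v-r+m["m01"]/m["m00"];u,v=round(U),round(V)
                                                                             ~~~~~~~~^~~~~~~~~
ZeroDivisionError: float division by zero
```

```bash
sed -i 's/(w>170)/(w>(w.max()+70)\/\/2+20)/; s/w=g\[v-r/w=g.astype(int)[v-r/' m.py
python3 - <<'E'
from m import *
c=pickle.load(open("scene1.pkl","rb"))
print(dome(S,(326,198)),dome(T,(215,241)))
p,w=tweeter(c,(150+200/1.57,140+(393-298)/1.57));d=np.array([.529,.0435])-w;x=np.array([.368,.929]);y=np.array([.93,-.368])
print(p,w,'ring along x,y tool',d@x,d@y)
E
```

```text
(array([325.72058824, 196.51470588]), array([0.59988401, 0.21964294])) (array([214.4  , 240.425]), array([0.59763596, 0.21944476]))
[276.25806452 199.48387097] [0.55924475 0.1168415 ] ring along x,y tool -0.07926432047815558 -0.0011379485042118857
```

Call:
{"name": "jog_arm", "arguments": {
  "deltas": [-0.012, 0, 0, 0, 0, 0, 0.41, -0.024, 0, 0, 0, 0, 0, 0.41, -0.036, 0, 0, 0, 0, 0, 0.41, -0.048, -0.001, 0, 0, 0, 0, 0.41, -0.06, -0.001, 0, 0, 0, 0, 0.41, -0.07, -0.001, 0, 0, 0, 0, 0.41, -0.076, -0.001, 0, 0, 0, 0, 0.41, -0.079, -0.001, 0, 0, 0, 0, 0.41]
}}

```text
time: 4.25
tool_pos: [0.5482, 0.0945, 0.0244]
tcp_rot: [-2.599, -1.764, 0.001]
wrist_force: [0.5, 1.8, -1.3]
width: 0.707
grip_force: 1.1
```

Call:
{"name": "jog_arm", "arguments": {
  "deltas": [0, 0, 0, 0, 0, 0, 0.41, 0, 0, 0, 0, 0, 0, 0.41, 0.015, 0, 0, 0, 0, 0, 0.41, 0.04, 0, 0, 0, 0, 0, 0.41, 0.05, 0, -0.03, 0, 0, 0, 0.41, 0.05, 0, -0.08, 0, 0, 0, 0.41, 0.05, 0, -0.13, 0, 0, 0, 0.41, 0.05, 0, -0.17, 0, 0, 0, 0.41]
}}

```text
time: 5.05
tool_pos: [0.5686, 0.1435, 0.198]
tcp_rot: [2.597, 1.766, 0.004]
wrist_force: [1.9, -0.2, 0.3]
width: 0.704
grip_force: 0.0
```

```bash
python3 - <<'E'
from m import *
c=read_camera("scene");p,w=tweeter(c,(242,206));print(p,w,w-[.529,.0435])
t=read_camera("top");p,w=dome(t,(294,272));print(p,w,w-[.529,.0435])
cv2.imwrite("pics/m3.png",cv2.resize(np.hstack([t["color"][120:330,180:400],c["color"][120:330,150:370]]),None,fx=1.8,fy=1.8))
e=np.array([.972,-.2355]);goto([.6553,.0129,.20],e);goto([.6553,.0129,.127],e)
E
```

```text
[240.6119403  201.05970149] [0.52932185 0.04409697] [0.00032185 0.00059697]
[293.20253165 271.3164557 ] [0.52730127 0.04464084] [-0.00169873  0.00114084]
d [-91.7 125.1   4. ] mm rv [ 0.73 -0.42 -7.96] q [0.2  0.13 1.85 0.   1.15 0.58]
d [-92.3 124.2  77. ] mm rv [ 0.73 -0.42 -7.96] q [0.2  0.13 1.85 0.   1.15 0.58]
```

View pics/m3.png

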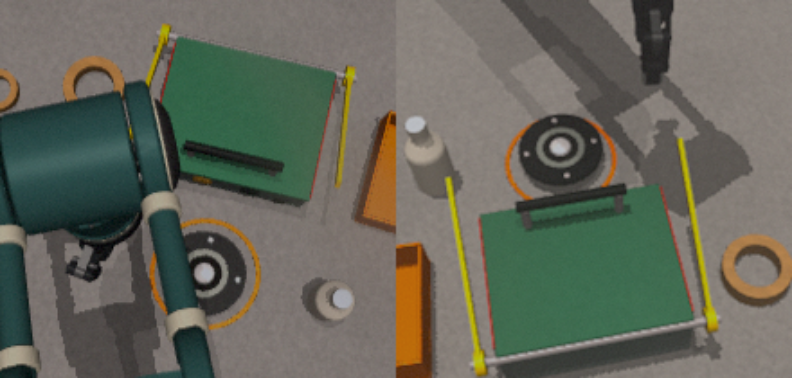

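The tweeter sits centred in the ring, with the dome within about 2 mm in both views. Next is the bar.

Call:
{"name": "jog_arm", "arguments": {
  "deltas": [-0.046, 0.062, 0.002, 0.7, -0.4, -4, 0.41, -0.0917, 0.125, 0.004, 0.7, -0.4, -8, 0.41, -0.0917, 0.125, 0.004, 0.7, -0.4, -8, 0.41, -0.0917, 0.125, 0.004, 0.7, -0.4, -8, 0.41, -0.0917, 0.125, 0.004, 0.7, -0.4, -8, 0.41]
}}

```text
time: 5.65
tool_pos: [0.6502, 0.01, 0.1895]
tcp_rot: [-2.466, -1.934, 0.021]
wrist_force: [-0.2, 1.0, -0.4]
width: 0.706
grip_force: 0.0
```

```bash
python3 - <<'E'
from m import *
e=np.array([.972,-.2355]);goto([.6553,.0129,.121],e)
def bar(c,roi):
    x0,x1,y0,y1=roi;g=cv2.cvtColor(c["color"],cv2.COLOR_BGR2GRAY)[y0:y1,x0:x1]
    p=max(comps(g<40,20),key=lambda k:len(k[0]))[0]+[x0,y0];return p
p=bar(T,(275,345,195,220));print(p.mean(0),onz(T,*p.mean(0),.126));p=bar(S,(212,285,220,250));print(p.mean(0),onz(S,*p.mean(0),.126))
E
```

```text
d [ 4.5  5.2 68.4] mm rv [-0.81  0.35 -0.15] q [-0.02  0.27  1.71 -0.    1.18  0.22]
[306.95675676 206.78378378] [0.65313052 0.01728727 0.126     ]
[225.61290323 234.67741935] [ 0.65138664 -0.02797371  0.126     ]
```

Call:
{"name": "jog_arm", "arguments": {
  "deltas": [0.0045, 0.005, 0.02, -0.8, 0.35, 0, 0.41, 0.0045, 0.005, 0.045, -0.8, 0.35, 0, 0.41, 0.0045, 0.005, 0.0684, -0.8, 0.35, 0, 0.41, 0.0045, 0.005, 0.0684, -0.8, 0.35, 0, 0.41, 0.0045, 0.005, 0.0684, -0.8, 0.35, 0, -0.4, 0.0045, 0.005, 0.0684, -0.8, 0.35, 0, -1, 0.0045, 0.005, 0.0684, -0.8, 0.35, 0, -1, 0.0045, 0.005, 0.0684, -0.8, 0.35, 0, -1],
  "squeeze": 30
}}

```text
time: 6.45
tool_pos: [0.6562, 0.0137, 0.1241]
tcp_rot: [2.467, 1.94, 0.006]
wrist_force: [0.8, 1.1, 1.5]
width: 0.129
grip_force: 29.2
```

```bash
python3 - <<'E'
from m import *
s=readout.read_state();print(s["tool_pos"],s["wrist_force"],s["width"],s["grip_force"])
M=R.from_rotvec(s["tcp_rot"]).as_matrix();e=np.array([.972,-.2355,0]);n=np.array([.2355,.972,0])
# path from shut bar position, with tool vertical
print(M.round(3))
for t in np.arange(.07,.57,.0695):
    f=.14*np.cos(t)-.048*np.sin(t);z=.14*np.sin(t)+.048*np.cos(t)
    d=e*(.14-f)+np.array([0,0,z-.048]);print(round(t,3),(M.T@d*1000).round(1))
E
```

```text
[0.65617403 0.013741   0.12411328] [0.8253153  1.06092104 1.47476561] 0.12871108074890736 29.229358434677124
[[ 0.236  0.972  0.005]
 [ 0.972 -0.236 -0.   ]
 [ 0.001  0.005 -1.   ]]
0.07 [ 0.   3.7 -9.7]
0.14 [  0.    8.1 -19. ]
0.209 [  0.   13.1 -27.9]
0.278 [  0.1  18.8 -36.5]
0.348 [  0.1  25.  -44.7]
0.418 [  0.1  31.7 -52.5]
0.487 [  0.1  39.  -59.7]
0.556 [  0.1  46.8 -66.5]
```

Call:
{"name": "jog_arm", "arguments": {
  "deltas": [0, 0.0037, -0.0097, 0, 0, 0, -1, 0, 0.0081, -0.019, 0, 0, 0, -1, 0, 0.0131, -0.0279, 0, 0, 0, -1, 0, 0.0188, -0.0365, 0, 0, 0, -1, 0, 0.025, -0.0447, 0, 0, 0, -1, 0, 0.0317, -0.0525, 0, 0, 0, -1, 0, 0.039, -0.0597, 0, 0, 0, -1, 0, 0.0468, -0.0665, 0, 0, 0, -1],
  "squeeze": 40
}}

```text
time: 7.25
tool_pos: [0.6964, 0.0038, 0.1895]
tcp_rot: [-2.464, -1.938, 0.009]
wrist_force: [-11.3, 5.8, 4.2]
width: 0.122
grip_force: 39.0
```

Call:
{"name": "jog_arm", "arguments": {
  "deltas": [0, 0, 0, 0, 0, 0, -1, 0, 0, 0, 0, 0, 0, -1, 0, 0, 0, 0, 0, 0, -1, 0, 0, 0, 0, 0, 0, -1]
}}

```text
time: 7.65
tool_pos: [0.6972, 0.0036, 0.1903]
tcp_rot: [-2.466, -1.939, 0.006]
wrist_force: [-10.4, 5.2, 6.2]
width: 0.125
grip_force: 39.6
```

```bash
python3 - <<'E'
from m import *
s=readout.read_state();print(s["tool_pos"],s["wrist_force"],s["width"],s["grip_force"])
c=read_camera("scene");t=read_camera("top")
for n,k in(("top3",t),("scene3",c)): pickle.dump(k,open(n+".pkl","wb"))
print(tweeter(c,(242,201)))
cv2.imwrite("pics/m4.png",cv2.resize(c["color"][150:350,140:370],None,fx=3,fy=3,interpolation=cv2.INTER_CUBIC))
E
```

```text
[0.69717992 0.00360375 0.19027992] [-10.37992234   5.181475     6.23275441] 0.12466425288913366 39.551809430122375Traceback (most recent call last):
  File "<stdin>", line 5, in <module>
  File "m.py", line 21, in tweeter
    p,w=dome(c,near);return p,w+off
        ~~~~^^^^^^^^
  File "m.py", line 17, in dome
    w=g.astype(int)[v-r:v+r+1,u-r:u+r+1];m=cv2.moments((w>(w.max()+70)//2+20).astype(np.uint8));U,V=u-r+m["m10"]/m["m00"],v-r+m["m01"]/m["m00"];u,v=round(U),round(V)
                                                                                                        ~~~~~~~~^~~~~~~~~
ZeroDivisionError: float division by zero
```

```bash
python3 - <<'E'
from m import *
c=pickle.load(open("scene3.pkl","rb"));t=pickle.load(open("top3.pkl","rb"))
cv2.imwrite("pics/m4.png",np.hstack([cv2.resize(k[150:350,x:x+200] if k is c["color"] else k[100:300,x:x+200],None,fx=2,fy=2,interpolation=cv2.INTER_CUBIC) for k,x in((c["color"],150),(t["color"],220))]))
for n,k in(("T",t),("S",c)):
    for p,s in comps(inr(k,(55,80,20),(90,255,255)),400): print(n,'green',s,cv2.approxPolyDP(cv2.convexHull(p.astype(np.int32)),4,True)[:,0].tolist())
yaw=-.238;e=np.array([np.cos(yaw),np.sin(yaw),0]);N=np.array([-e[1],e[0],0]);H=np.array([.529,.0435,.075])+.27*e
for a in(.46,.51,.56,.61,.66):
    # lid top front corners: 164+? in front of hinge, z 8 above
    P=[H+sd*.1*N-e*(.164*np.cos(a)-.008*np.sin(a))+np.array([0,0,.164*np.sin(a)+.008*np.cos(a)]) for sd in(1,-1)]
    print(a,[np.round(proj(k,p),1).tolist() for k in(t,c) for p in P])
E
```

```text
T green [ 306   76   81   71 4118] [[384, 129], [366, 142], [346, 146], [317, 133], [307, 122], [307, 77], [381, 76], [386, 87]]
T green [ 263  138   46   60 1608] [[284, 197], [263, 189], [279, 139], [299, 138], [308, 183]]
T green [370 139  21  46 606] [[390, 184], [375, 179], [370, 145], [375, 140], [385, 143]]
T green [  288   155   126   265 20327] [[413, 419], [293, 419], [288, 196], [348, 155], [366, 159], [402, 329]]
S green [139   0  36  37 548] [[174, 30], [154, 34], [139, 1], [163, 0]]
S green [260  14  34  45 403] [[292, 56], [280, 53], [261, 16], [271, 14], [280, 21]]
S green [ 166   21  113   83 5150] [[278, 68], [274, 77], [232, 101], [193, 103], [166, 45], [257, 21], [273, 46]]
S green [ 191  211  125  109 9095] [[315, 298], [206, 319], [191, 229], [299, 211]]
0.46 [[260.9, 193.3], [358.5, 215.6], [299.3, 209.0], [190.3, 228.1]]
0.51 [[261.3, 190.5], [359.5, 213.0], [300.0, 208.8], [189.9, 228.0]]
0.56 [[261.7, 187.6], [360.6, 210.1], [300.7, 208.7], [189.4, 228.2]]
0.61 [[262.1, 184.4], [361.6, 207.1], [301.5, 208.9], [189.0, 228.6]]
0.66 [[262.6, 181.1], [362.7, 203.9], [302.3, 209.3], [188.7, 229.2]]
```

View pics/m4.png

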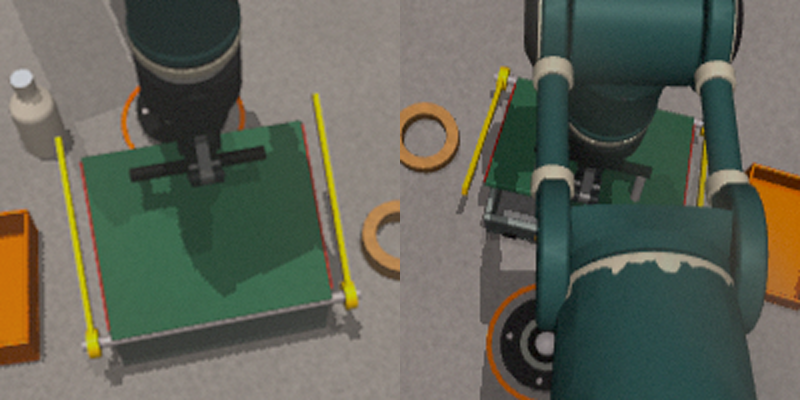

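The lid edges run parallel to the gauge arms in both halves of the picture. The lid's front-left corner in the top view, (263,189), gives about 0.54 rad against about 0.555 for the gauge. The tweeter is still centred in the ring, and the fingers hold the bar with 40 N.

```bash
python3 -c "
from h import *
print(finish_job())"
```

```text
the job is handed in; nothing more can be done
None
```

I handed the job in with the tweeter within about 2 mm of the ring's centre. The gripper holds the lid at about 0.54 rad against about 0.555 rad for the gauge, and the bottle, tape and tray were never touched; no verdict came back.

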